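# Offer the rail supply unit up to its test fixture

### The arm

A 6-joint arm with a two-finger parallel gripper is mounted at the origin on a cart in front of the work surface, level with it; the furniture and walls round the work are solid. World frame = base frame: x ahead of the robot, y to its left, z up, the work surface at z = 0. Lengths are in m, angles in rad, forces in N, time in s.
With the tool pointing down it reaches from about 0.4 to 0.825 m from the base axis. Payload 7 kg.
Tool frame: the origin (TCP) lies midway between the tips of the shut fingers; the grasp point (between the pads) lies 19 mm behind it (manip.grasp_offset is the distance from the TCP to the grasp point, in m); z points along the fingers, y is the line along which they close (so a half turn about z gives the same grasp; the last joint's range is limited). The gripper opens to 88 mm and grips with 3 to 60 N. Pads are 19 mm wide; open, the fingers measure 130 mm over their backs; the gripper's body (78 mm by 193 mm) begins 47 mm behind the grasp point.
Start: joints at [1.61, 0.359, 0.012, 0, -1.224, -0.288], TCP at [0.166, 0.654, 0.227] pointing down, gripper open.
Joint ranges: [-3.07, 3.07], [-1.43, 2.12], [-1.02, 1.25], [-3.03, 1.67], [-3.05, -0], [-3.03, 3.03]. Speed limits (rad/s): [2.39, 2.39, 3.01, 3.14, 3.14, 3.14].

### API

Orientations are given as a rotation vector (axis times angle).
In Python, from rig import manip, viewer gives the robot as it stands. The module is installed in compiled form; this text tells all that it offers.
- The arm moves only by the tool apply_moves, never from a script. Its arguments are lists of equal length, an entry for each row: "grip": the closure, from 0 (fully open) to 1 (shut); "xyz": the shift along the world's x, y, z in mm, a list of three; "delta_rot": the turn, a rotation vector about the world's x, y, z in rad, a list of three. A call has 1 to 10 rows; each row shifts and turns the commanded pose from where the row before left it; what a row does not reach is not made up. A row lasts 1/8 s, in which the tool goes at most 62.5 mm and 10.7 degrees, less where a joint would pass 70% of its speed; a pose out of reach is approached as far as the arm can. A call is refused whole if a number of a shift passes 62.5 or a number of a turn 0.188, either way. A call with a gripper value outside its range is refused whole. The fingers move at their own pace and stop on an object; "grip_force" is the grip in N (left out, the last holds). Time passes only in rows, so rows that do not move let the fingers close. It gives the time, the measured TCP pose, the force, the opening and the grip force at its end, in the units of the state.
- manip.sense(): the state, without advancing time (a new reading comes with each control period).
- viewer.capture(name): name is "scene" or "top"; returns a dict with "pixels" (400x640x3 uint8, red, green, blue), "z_map" (400x640 float32, m along the optical axis (not along the pixel's ray), 0 where there is no reading), "K" (3x3 intrinsics, pixels), "R" (3x3) and "t" (3): a world point X has camera coordinates R X + t. Camera axes: x right, y down, z forward; pixel columns grow to the right and rows downward; lengths in m; the calibration is good to about 2 mm. A picture is of the moment at which its call begins.
- manip.finish_job(): hands the job in; it is judged then, once.
The state is a dict: "t": time; "joints": joint angles; "qvel": joint speeds; "tau": joint torques, N m; "ee_pos": TCP position; "tcp_rot": TCP orientation; "contact_force": force on the tool from outside, world axes, zero at the start; "moment": the same for the moment, N m; "grip_width": finger opening in m; "grasp_force": force on a finger pad.
Only numpy, scipy, OpenCV 4.12 (cv2) and the standard library are available. Lean on these libraries where they do the work, as an engineer would, in place of code of your own. Each camera call takes 0.05 s, during which the arm holds its last target. There are 200 camera calls.

### The job

Take hold of the handle of the long supply unit at the unit's balance point, which lies nearer the heavy transformer end, and pull it straight up off its rail, out of the sprung catches. Carry it over to the test fixture, turn it so that the two holes at the transformer end are above the pair of pins and the hole at the other end above the single pin, and finish while still holding it there by the balance point, level, at rest and a few centimetres clear of the pin tips, so that I can check the probes before it goes down. Keep it level all the way, do not let it touch the fixture, and leave the other things on the bench alone.

Things in the scene. Friction and masses are not known exactly. Their poses are not given: they have to be found in the camera images.
- unit: supply unit, 0.65 to 0.77 kg: flat steel carrier 280 x 50 x 5 mm with a transformer (71 along x, 43 wide, 42 high, centre x = -87 mm), a relay (28 x 28 x 44, x = +109 mm), terminals and a handle between them. Origin: middle of the underside; x from transformer to relay. It starts on the rail, underside at z = 25 mm
- balance (a point): balance point on the handle: unit x = -26 mm (up to 4 mm off as weights vary), on the bar's centre line. The handle is a plain steel bar along unit x, 12 mm thick, 16 mm high, its centre line 70 mm above the carrier's underside, from x = -52 to +92 mm, on a 12 mm post near each end; so 46 mm from its middle towards the transformer. 40 mm free under the bar
- holes_pair (a point): midpoint, on the underside, between the two 8 mm holes at the transformer end of the carrier (unit x = -131 mm, y = -14 and +14 mm)
- hole_single (a point): centre, on the underside, of the single 8 mm hole at the relay end of the carrier (unit x = +131 mm)
- rail: storage rail, fixed: 320 x 60 mm board, steel top-hat rail, top at z = 25 mm; two pairs of dark catch housings (130 mm across, 46 mm high), 55 mm either side of the unit's balance point. Four sprung noses lap 2 mm over the carrier's edges; pulled straight up some 5 mm against about 10 N plus its weight it comes free. Origin: under the board's middle; x as the unit's x at the start
- fixture: test fixture, fixed, left or right of the rail, turned up to 0.45 rad: steel plate 310 x 100 mm, top at z = 18 mm, dark end blocks (40 mm high) with 6 mm steel pins, black probe block (39 mm high) between. Two pins at x = -131 mm (y = -14, +14 mm), one at x = +131 mm. Origin: its middle, on the table; the unit belongs with its origin above this one, x axes alike
- pins_pair (a point): midpoint between the tips of the fixture's two side-by-side pins, 60 mm above the table
- pin_single (a point): tip of the fixture's single pin, 60 mm above the table
- bobbin: bystander: empty pale bobbin, 42 mm across, 34 mm high, between rail and fixture; origin at the centre of its underside
- tape_roll: bystander: roll of black tape lying flat, 62 mm across, 19 mm high; origin at the centre of its underside
- multimeter: bystander: yellow and black hand multimeter lying on its back, 152 x 78 x 48 mm; origin at the centre of its underside
- screwdriver_green: bystander: screwdriver with a green handle, 149 mm long; origin at the centre of its underside
- diecast_box: bystander: closed grey metal box, 64 x 94 x 36 mm; origin at the centre of its underside
- solder_reel: bystander: reel of wire with blue flanges standing on end, 56 mm across, 46 mm high; origin at the centre of its underside
- tin: bystander: round white tin, 59 mm across, 34 mm high; origin at the centre of its underside

How it is judged:
On the way:
1. the unit hangs level from the gripper at its balance point, clear above the rail's catches (z of unit in the frame of rail above 0.05 m and angle between unit's own z axis and vertical below 0.12 rad and x of the grasp point in the frame of balance between -0.018 and 0.018 m and contact force between the fingers and unit above 3 N), for 0.2 s.
At the end, for the whole second after the job is handed in: Held within 18 mm of the balance point along the handle, level within 0.07 rad, at rest, touching neither rail nor fixture; pair of holes and single hole each within 10 mm of their pins seen from above, 8 to 80 mm over the tips; no bystander moved 30 mm (horizontal distance between holes_pair and pins_pair below 0.01 m and horizontal distance between hole_single and pin_single below 0.01 m and z of holes_pair in the frame of pins_pair between 0.008 and 0.08 m and z of hole_single in the frame of pin_single above 0.008 m and angle between unit's own z axis and vertical below 0.07 rad and x of the grasp point in the frame of balance between -0.018 and 0.018 m and contact force between the fingers and unit above 3 N and contact force between unit and fixture below 0.2 N and contact force between unit and rail below 0.2 N and linear speed of unit below 0.03 m/s and angular speed of unit below 0.2 rad/s and distance of each of bobbin, tape_roll, multimeter, screwdriver_green, diecast_box, solder_reel, tin from where it was at the start of the episode below 0.03 m); the arm keeps its last pose, push and grip.
It fails at once if the unit is tipped by more than 0.3 rad (angle between unit's own z axis and vertical above 0.3 rad).
It fails at once if the unit knocks against the fixture (contact force between unit and fixture above 2 N).
It also fails if it takes over 40 s, if anything falls off the work surface, if the arm or the gripper's body presses on something with over 40 N, if the wrist force passes 120 N, or if a joint passes its speed limit or range.

## Working session

There is one attempt and no reset: what is moved stays moved. The work goes in short steps, Python scripts to look and compute and a tool call to move; the robot and the scene stay as the last step left them, time stands still between calls to the robot, and variables do not carry over. Pictures are saved under pics/ and viewed, at most 10 in all, crops included, and the job is handed in when it is done.

Besides the shell and the picture viewer there is one more tool, called after "Request:" as a command line: name --argument value ..., lists and objects as JSON in quotes. apply_moves: Moves the arm, as the interface text tells. Its arguments: {"type":"object","properties":{"grip":{"type":"array","items":{"type":"number"}},"xyz":{"type":"array","items":{"type":"array","items":{"type":"number"}}},"delta_rot":{"type":"array","items":{"type":"array","items":{"type":"number"}}},"grip_force":{"type":"number"}},"required":["grip","xyz","delta_rot"]}

```bash
mkdir -p pics
cat > h.py <<'E'
import numpy as np, cv2
from rig import manip, viewer
def cap(n):
    c=viewer.capture(n); c['R']=np.array(c['R']);c['t']=np.array(c['t']);c['K']=np.array(c['K']);return c
def cloud(c):
    v,u=np.mgrid[0:400,0:640]; z=c['z_map']
    p=np.stack([u,v,np.ones_like(u)],-1)@np.linalg.inv(c['K']).T*z[...,None]
    P=(p-c['t'])@c['R']; P[z<=0]=np.nan; return P
def ray(c,u,v,h):
    d=c['R'].T@np.linalg.inv(c['K'])@[u,v,1]; o=-c['R'].T@c['t']; return o+d*(h-o[2])/d[2]
def proj(c,X):
    q=c['K']@(c['R']@np.array(X)+c['t']); return q[:2]/q[2]
E
python3 - <<'E'
from h import *
s=manip.sense(); print({k:np.round(v,3) for k,v in s.items()}, manip.grasp_offset)
for n in ("top","scene"):
    c=cap(n); np.savez(n+'0.npz',**c); cv2.imwrite(f'pics/{n}0.png',c['pixels'][...,::-1]); print(n,-c['R'].T@c['t'],c['R'].round(2).tolist(),c['K'][0,0])
E
```

```text
{'t': np.float64(0.0), 'joints': array([ 1.61 ,  0.359,  0.011, -0.   , -1.224, -0.288]), 'qvel': array([-0.001,  0.001, -0.001, -0.   , -0.   ,  0.   ]), 'tau': array([-0.0000e+00, -5.8272e+01,  2.9306e+01,  6.9970e+00,  7.0000e-03,
       -0.0000e+00]), 'ee_pos': array([0.166, 0.654, 0.226]), 'tcp_rot': array([ 3.116, -0.39 , -0.   ]), 'contact_force': array([0.279, 0.656, 0.51 ]), 'moment': array([-0.028,  0.008, -0.007]), 'grasp_force': np.float64(0.0), 'grip_width': np.float64(0.088)} 0.0188
top [0.32319836 0.01159242 1.21418504] [[-0.01, -1.0, 0.01], [-0.99, 0.01, -0.17], [0.17, -0.01, -0.99]] 371.2994833992469
scene [0.01457482 0.57443539 0.99826634] [[-0.75, -0.67, -0.02], [-0.51, 0.59, -0.62], [0.42, -0.45, -0.78]] 420.7246615644948
```

View pics/top0.png

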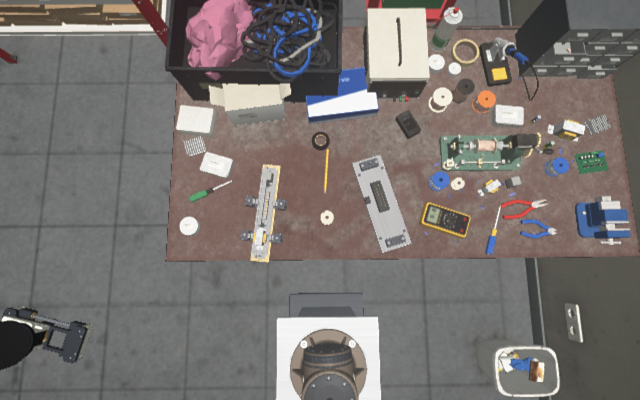

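View pics/scene0.png

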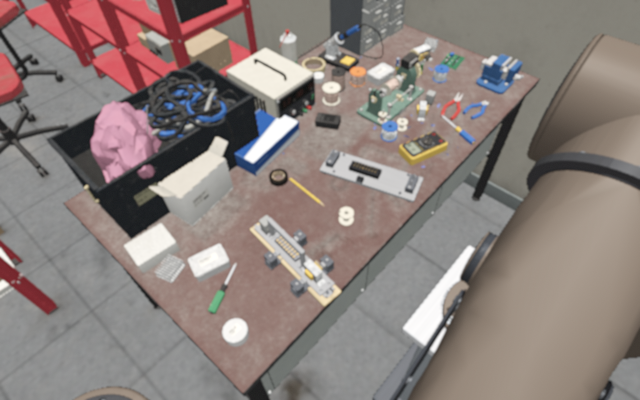

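The top view shows the rail and unit around (263,213), the fixture around (383,205) and the bobbin at (327,217). I'll zoom into the two work areas next.

Run:
```python
from h import *
c=dict(np.load('top0.npz')); s=dict(np.load('scene0.npz'))
a=cv2.resize(c['pixels'][150:270,235:295],None,fx=5,fy=5,interpolation=cv2.INTER_CUBIC)
b=cv2.resize(c['pixels'][145:265,340:430],None,fx=5,fy=5,interpolation=cv2.INTER_CUBIC)
cv2.imwrite('pics/topz.png',np.hstack([a,b])[...,::-1])
a=cv2.resize(s['pixels'][205:305,240:345],None,fx=4,fy=4,interpolation=cv2.INTER_CUBIC)
b=cv2.resize(s['pixels'][125:225,315:425],None,fx=3.5,fy=4,interpolation=cv2.INTER_CUBIC)
cv2.imwrite('pics/scz.png',np.hstack([a,b])[:, :800,::-1])
P=cloud(c); Q=cloud(s)
for nm,X in (('top',P),('scene',Q)):
    z=X[...,2]
    # rail area / fixture area
    for lab,(x0,x1,y0,y1) in {'rail':(.3,.75,.1,.4),'fix':(.3,.75,-.35,-.02)}.items():
        m=(X[...,0]>x0)&(X[...,0]<x1)&(X[...,1]>y0)&(X[...,1]<y1)&(z>0.012)&(z<.2)
        h,e=np.histogram(z[m],bins=np.arange(.01,.1,.005)); print(nm,lab,m.sum(),h.tolist())
        p=X[m][:,:2].astype(np.float32); print(cv2.minAreaRect(p), p.min(0),p.max(0))
```

```text
top rail 2503 [80, 67, 94, 490, 641, 262, 295, 79, 16, 19, 36, 93, 105, 12, 2, 5, 13]
((0.5653858184814453, 0.26629266142845154), (0.4506027102470398, 0.24383214116096497), 37.26948928833008) [0.32922027 0.13236009] [0.74999    0.39994588]
top fix 3241 [399, 1501, 293, 123, 424, 351, 125, 15, 3, 5, 2, 0, 0, 0, 0, 0, 0]
((0.5283433794975281, -0.21085137128829956), (0.32085534930229187, 0.3948267996311188), 30.594331741333008) [ 0.35060358 -0.34999183] [ 0.74995226 -0.02229627]
scene rail 3737 [189, 134, 137, 465, 920, 465, 446, 239, 35, 45, 73, 90, 161, 38, 9, 8, 29]
((0.5619027018547058, 0.2674914002418518), (0.45649486780166626, 0.23576968908309937), 37.158870697021484) [0.32377622 0.13501169] [0.74993616 0.399902  ]
scene fix 2894 [172, 1319, 401, 138, 351, 340, 131, 23, 8, 11, 0, 0, 0, 0, 0, 0, 0]
((0.5291116237640381, -0.208808034658432), (0.3223724663257599, 0.3901725709438324), 30.490299224853516) [ 0.34978846 -0.3499612 ] [ 0.7498992  -0.02103129]
```

View pics/topz.png

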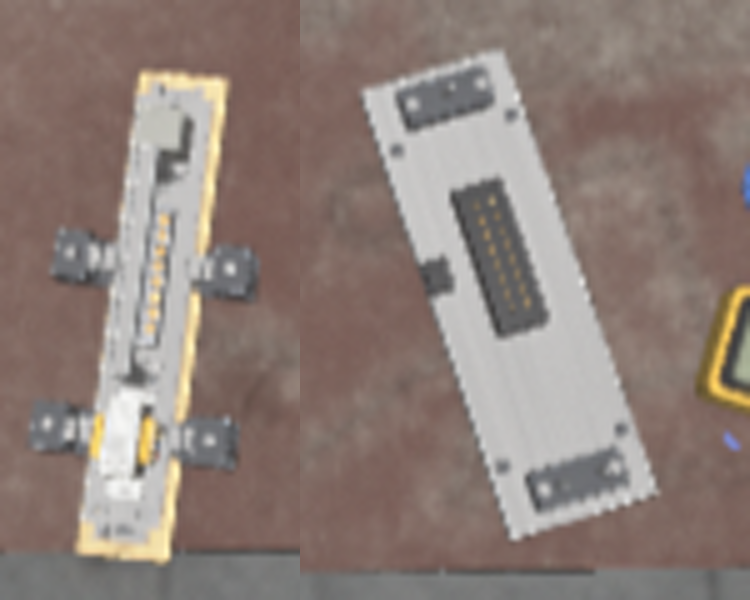

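View pics/scz.png

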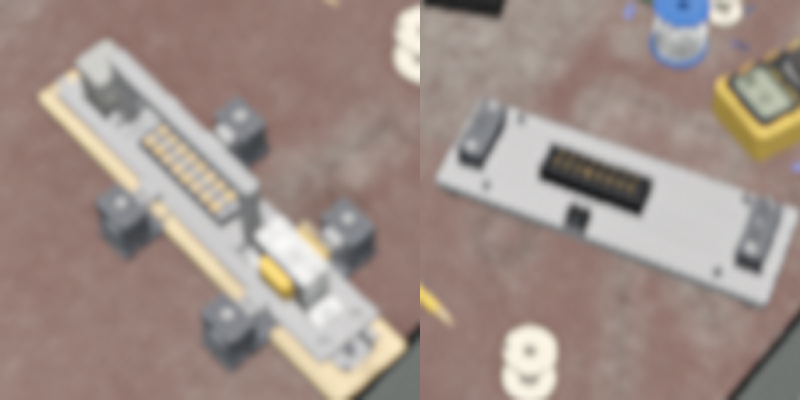

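The top crop shows the unit with its transformer (yellow/white) at the near end (125,445) and its relay at the far end (165,130). The fixture has blocks at (447,95) and (580,478). I can't yet tell which block carries two pins, so I'll magnify them and fit the poses.

Run:
```python
from h import *
c=dict(np.load('top0.npz')); s=dict(np.load('scene0.npz'))
P=cloud(c); Q=cloud(s)
def crop(im,u,v,r,f): return cv2.resize(im[v-r:v+r,u-r:u+r],(400,300),interpolation=cv2.INTER_CUBIC)
im=np.vstack([np.hstack([crop(c['pixels'],369,164,14,0),crop(c['pixels'],396,240,14,0)]),np.hstack([crop(s['pixels'],332,158,16,0),crop(s['pixels'],409,184,16,0)])])
cv2.imwrite('pics/blk.png',im[...,::-1])
for n,X,I in (('top',P,c['pixels']),('scene',Q,s['pixels'])):
    x,y,z=X[...,0],X[...,1],X[...,2]
    # fixture plate component: heights 12..80 mm, connected in image
    m=((z>.012)&(z<.08)&(y<-.0)&(y>-.3)&(x>.3)&(x<.75)).astype(np.uint8)
    k,l,st,ce=cv2.connectedComponentsWithStats(m); 
    i=[j for j in range(1,k) if st[j,4]>1000][0]; mm=l==i
    r=cv2.minAreaRect(X[mm][:,:2].astype(np.float32)); print(n,'fix',r,st[i])
    print(cv2.boxPoints(r).round(3).tolist())
    pts=X[mm&(z>.043)]; print('high',np.c_[pts,np.argwhere(mm&(z>.043))[:,::-1]].round(3).tolist())
    m=((z>.012)&(z<.12)&(y<.3)&(y>.1)&(x>.3)&(x<.75)).astype(np.uint8)
    k,l,st,ce=cv2.connectedComponentsWithStats(m); 
    for j in range(1,k):
        if st[j,4]>30: print(st[j])
    mm=(l==max(range(1,k),key=lambda j:st[j,4]))&(z>.0624)&(z<.085); pts=X[mm]; 
    b=pts[:,:2]; print(n,'bar',len(b),b.min(0),b.max(0),np.c_[cv2.fitLine(b.astype(np.float32),cv2.DIST_HUBER,0,.01,.01)].ravel())
    print(pts[np.argsort(pts[:,0])][::6].round(3).tolist())
```

```text
top fix ((0.5103669762611389, -0.17951643466949463), (0.3093348443508148, 0.10165762156248093), 17.01479148864746) [ 352  155   60   98 2817]
[[0.3479999899864197, -0.17599999904632568], [0.37700000405311584, -0.27300000190734863], [0.6729999780654907, -0.18299999833106995], [0.6430000066757202, -0.0860000029206276]]
high [[0.641, -0.122, 0.043, 363.0, 162.0], [0.637, -0.14, 0.055, 369.0, 162.0], [0.636, -0.143, 0.061, 370.0, 162.0], [0.64, -0.155, 0.045, 373.0, 162.0], [0.64, -0.161, 0.044, 375.0, 162.0], [0.637, -0.122, 0.044, 363.0, 163.0], [0.636, -0.135, 0.046, 367.0, 163.0], [0.634, -0.14, 0.053, 369.0, 163.0], [0.634, -0.143, 0.056, 370.0, 163.0], [0.633, -0.141, 0.045, 369.0, 164.0], [0.627, -0.115, 0.045, 361.0, 166.0], [0.627, -0.151, 0.044, 372.0, 166.0], [0.623, -0.144, 0.047, 370.0, 167.0], [0.62, -0.131, 0.045, 366.0, 168.0], [0.396, -0.229, 0.043, 399.0, 237.0], [0.393, -0.232, 0.043, 400.0, 238.0], [0.392, -0.233, 0.055, 401.0, 238.0], [0.393, -0.241, 0.043, 403.0, 238.0], [0.39, -0.228, 0.045, 399.0, 239.0], [0.389, -0.228, 0.06, 400.0, 239.0], [0.389, -0.232, 0.059,
[... 4294 characters left out ...]
.406, 0.216, 0.071], [0.408, 0.21, 0.071], [0.41, 0.205, 0.073], [0.411, 0.203, 0.074], [0.413, 0.208, 0.074], [0.415, 0.214, 0.07], [0.417, 0.208, 0.075], [0.418, 0.218, 0.071], [0.421, 0.197, 0.071], [0.423, 0.213, 0.069], [0.433, 0.202, 0.069], [0.434, 0.209, 0.07], [0.435, 0.2, 0.069], [0.441, 0.209, 0.063], [0.564, 0.187, 0.063], [0.565, 0.194, 0.082], [0.568, 0.195, 0.081], [0.576, 0.195, 0.083], [0.58, 0.199, 0.074], [0.582, 0.199, 0.068], [0.584, 0.195, 0.076], [0.587, 0.202, 0.066], [0.59, 0.19, 0.074], [0.592, 0.199, 0.073], [0.594, 0.178, 0.077], [0.597, 0.184, 0.072], [0.598, 0.194, 0.072], [0.601, 0.176, 0.073], [0.602, 0.179, 0.07], [0.604, 0.188, 0.074], [0.606, 0.198, 0.073]]
```

View pics/blk.png

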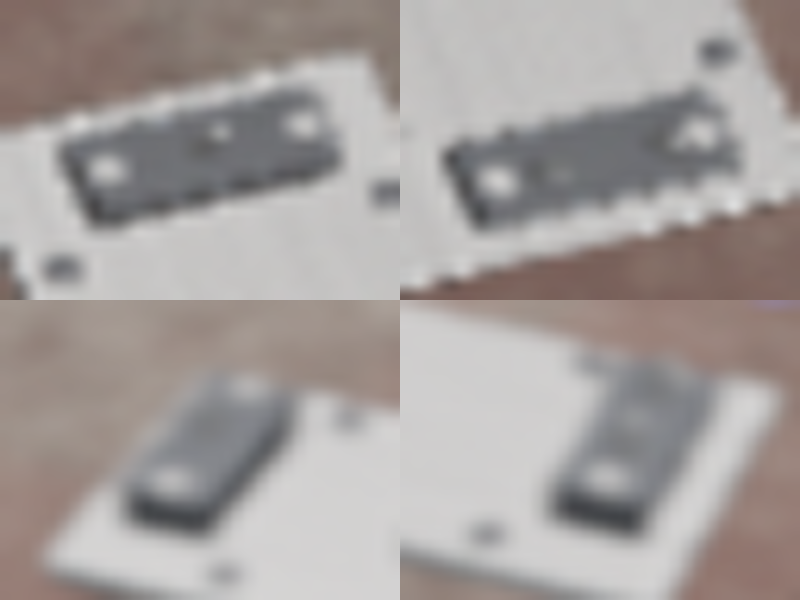

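The near block at (396,240) carries two pins, at about (0.382,-0.204) and (0.389,-0.231). The far block carries one, at (0.636,-0.141). So the fixture sits near (0.511,-0.179) with yaw about 0.295. The bar top should be at z≈0.103, so I'll fit the bar there.

Run:
```python
from h import *
for n in ('top','scene'):
    c=dict(np.load(n+'0.npz')); X=cloud(c); x,y,z=X[...,0],X[...,1],X[...,2]
    R=(x>.33)&(x<.68)&(y>.1)&(y<.3)
    b=X[R&(z>.094)&(z<.12)]
    l=cv2.fitLine(b[:,:2].astype(np.float32),cv2.DIST_HUBER,0,.01,.01).ravel()
    print(n,len(b),'zmed',np.median(b[:,2]),'bar x',np.sort(b[:,0])[[0,2,-3,-1]],'dir',l, 'yaw',np.arctan2(l[1],l[0])+(np.pi if l[0]<0 else 0))
    e=cv2.minAreaRect(b[:,:2].astype(np.float32)); print(e)
    for lab,m in (('trafo',R&(z>.062)&(z<.08)&(x<.44)),('relay',R&(z>.066)&(z<.082)&(x>.565))):
        p=X[m][:,:2].astype(np.float32); print(lab,len(p),np.median(p,0),cv2.minAreaRect(p))
    hs=c['pixels'].astype(int); wood=(hs[...,0]>200)&(hs[...,2]<190)&(hs[...,0]-hs[...,2]>40)&(x>.3)&(x<.7)&(y>.1)&(y<.32)&(z<.04)
    p=X[wood][:,:2].astype(np.float32); print('board',len(p),cv2.minAreaRect(p))
    o=R&(z>.018)&(z<.032); p=X[o][:,:2].astype(np.float32)
    h=X[R&(z>.038)&(z<.052)]; 
    print('u: bobbin', X[(z>.028)&(z<.04)&(x>.38)&(x<.5)&(y>-.02)&(y<.08)].mean(0))
```

```text
top 196 zmed 0.10150188222486689 bar x [0.43222222 0.43268694 0.57339956 0.57398016] dir [ 0.99298227 -0.11826315  0.52958864  0.19215351] yaw -0.11854057
((0.5034430027008057, 0.19582447409629822), (0.01234629936516285, 0.14284855127334595), 83.69263458251953)
trafo 151 [0.398652   0.20606433] ((0.4061652421951294, 0.2046353816986084), (0.038660261780023575, 0.06512792408466339), 80.89591217041016)
relay 80 [0.5918844  0.18504378] ((0.5867191553115845, 0.18714354932308197), (0.027412885800004005, 0.039511602371931076), 80.14167022705078)
board 285 ((0.4843408167362213, 0.19739176332950592), (0.05732600390911102, 0.3184323012828827), 83.63842010498047)
u: bobbin [ 0.46228574 -0.00172908  0.0330042 ]
scene 266 zmed 0.10205410786866201 bar x [0.43278501 0.43309189 0.57324815 0.57822619] dir [ 0.99406505 -0.10878716  0.5095178   0.19872452] yaw -0.109002896
((0.5053582191467285, 0.19768598675727844), (0.01288393884897232, 0.1465785801410675), 83.0329818725586)
trafo 233 [0.3987281  0.20966111] ((0.4036831259727478, 0.20435243844985962), (0.03885878622531891, 0.06192205846309662), 70.46755981445312)
relay 85 [0.5927839  0.19408989] ((0.5869798064231873, 0.1907748281955719), (0.027012431994080544, 0.044090647250413895), 77.96394348144531)
board 369 ((0.4849526584148407, 0.19985616207122803), (0.06329313665628433, 0.32177573442459106), 84.89195251464844)
u: bobbin [ 0.46316277 -0.00050127  0.03384127]
```

Request:
apply_moves --grip '[0,0,0,0,0,0,0,0,0,0]' --xyz '[[15,-25,0],[32,-50,0],[32,-50,0],[32,-50,0],[32,-50,0],[32,-50,0],[32,-50,0],[32,-50,0],[32,-50,0],[20,-25,0]]' --delta_rot '[[0,0,0],[0,0,0.02],[0,0,0.02],[0,0,0.02],[0,0,0.02],[0,0,0.02],[0,0,0.02],[0,0,0.019],[0,0,0],[0,0,0]]' --grip_force 60

```text
t: 1.35
ee_pos: [0.4578, 0.2017, 0.2265]
tcp_rot: [3.136, -0.175, -0.0]
contact_force: [0.0, 1.2, 0.1]
grip_width: 0.0878
grasp_force: 0.0
```

Request:
apply_moves --grip '[0,0]' --xyz '[[0,0,-30],[0,0,0]]' --delta_rot '[[0,0,0],[0,0,0]]'

```text
t: 1.6
ee_pos: [0.4561, 0.2027, 0.1946]
tcp_rot: [3.134, -0.175, -0.005]
contact_force: [-0.1, -0.8, 0.5]
grip_width: 0.0879
grasp_force: 0.0
```

```bash
cat > st.py <<'E'
from h import *
from scipy.spatial.transform import Rotation as Ro
s=manip.sense(); M=Ro.from_rotvec(s['tcp_rot']).as_matrix()
print(round(s['t'],2),'pos',s['ee_pos'].round(4),'yawx',np.arctan2(M[1,0],M[0,0]).round(4),'z',M[:,2].round(4),'F',s['contact_force'].round(1),'M',s['moment'].round(2),'w',s['grip_width'],'gf',s['grasp_force'].round(1),'q',s['joints'].round(2))
E
python3 st.py
```

```text
Traceback (most recent call last):
  File "st.py", line 4, in <module>
    print(round(s['t'],2),'pos',s['ee_pos'].round(4),'yawx',np.arctan2(M[1,0],M[0,0]).round(4),'z',M[:,2].round(4),'F',s['contact_force'].round(1),'M',s['moment'].round(2),'w',s['grip_width'],'gf',s['grasp_force'].round(1),'q',s['joints'].round(2))
                                                                                                                                                                                                     ^^^^^^^^^^^^^^^^^^^^^^
AttributeError: 'float' object has no attribute 'round'
```

Request:
apply_moves --grip '[0,0,0,0,0,0]' --xyz '[[2,-1,-25],[0,0,-30],[0,0,-25],[0,0,-20],[0,0,0],[0,0,0]]' --delta_rot '[[0,0,0],[0,0,0],[0,0,0],[0,0,0],[0,0,0],[0,0,0]]'

```text
t: 2.35
ee_pos: [0.4598, 0.204, 0.0978]
tcp_rot: [-3.136, 0.171, -0.002]
contact_force: [-0.0, 0.1, 0.2]
grip_width: 0.0877
grasp_force: 0.0
```

```bash
sed -i "s/s\['grasp_force'\].round(1)/s['grasp_force']/;s/'w',s\['grip_width'\]/'w',float(s['grip_width'])/" st.py; python3 st.py
python3 - <<'E'
from h import *
c=cap('top'); s=cap('scene')
a=cv2.resize(c['pixels'][150:270,215:315],(500,600),interpolation=cv2.INTER_CUBIC)
b=cv2.resize(s['pixels'][180:310,230:350],(300,325),interpolation=cv2.INTER_CUBIC); b=np.vstack([b,np.zeros((275,300,3),np.uint8)])
cv2.imwrite('pics/pre.png',np.hstack([a,b])[...,::-1])
E
```

```text
2.35 pos [0.4598 0.204  0.0978] yawx -0.1088 z [ 1.1e-03  7.0e-04 -1.0e+00] F [-0.   0.1  0.2] M [ 0.06 -0.04 -0.  ] w 0.08765546343381764 gf 0.0 q [ 0.81  0.2  -0.54  0.   -0.83  0.65]
```

View pics/pre.png

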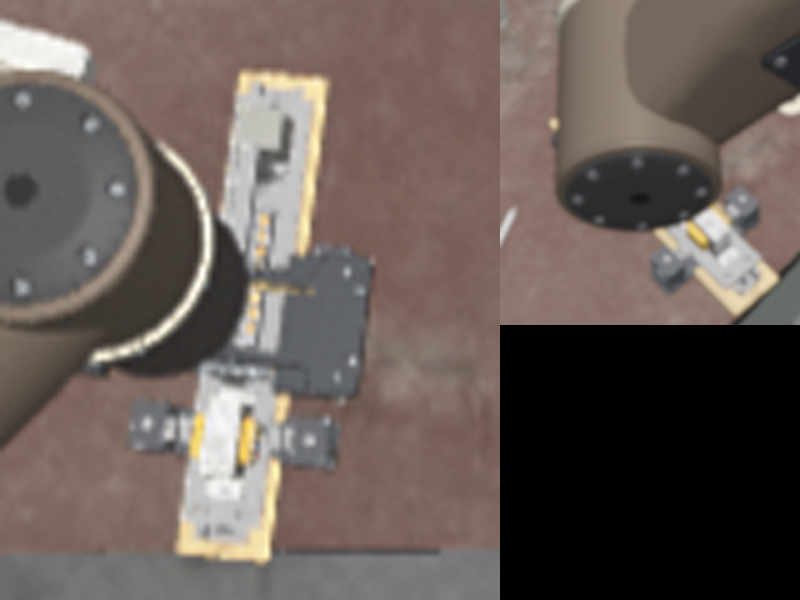

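The picture shows the gripper centred over the handle just past the transformer end (240,370), with nothing in its way. I'll go down the last 21 mm and close.

Request:
apply_moves --grip '[0,0,0,0.5,1,1,1,1,1]' --xyz '[[-1,-1,-12],[0,0,-9],[0,0,0],[0,0,0],[0,0,0],[0,0,0],[0,0,0],[0,0,0],[0,0,0]]' --delta_rot '[[0,0,0],[0,0,0],[0,0,0],[0,0,0],[0,0,0],[0,0,0],[0,0,0],[0,0,0],[0,0,0]]' --grip_force 60

```text
t: 3.58
ee_pos: [0.4582, 0.2022, 0.0756]
tcp_rot: [-3.137, 0.172, -0.0]
contact_force: [0.5, 0.1, 0.0]
grip_width: 0.0332
grasp_force: 0.0
```

```bash
python3 st.py
```

```text
3.58 pos [0.4582 0.2022 0.0756] yawx -0.1098 z [ 0.e+00  1.e-04 -1.e+00] F [0.5 0.1 0. ] M [ 0.02 -0.01 -0.  ] w 0.03322197341758348 gf 0.0 q [ 0.81  0.23 -0.56 -0.   -0.78  0.65]
```

Request:
apply_moves --grip '[1,1,1,1,1,1]' --xyz '[[0,0,0],[0,0,0],[0,0,0],[0,0,0],[0,0,0],[0,0,0]]' --delta_rot '[[0,0,0],[0,0,0],[0,0,0],[0,0,0],[0,0,0],[0,0,0]]'

```text
t: 4.32
ee_pos: [0.4583, 0.2023, 0.0756]
tcp_rot: [-3.137, 0.172, -0.0]
contact_force: [0.3, 0.8, -1.7]
grip_width: 0.0115
grasp_force: 60.0
```

```bash
python3 st.py
```

```text
4.33 pos [0.4583 0.2023 0.0756] yawx -0.1098 z [ 1.e-04  2.e-04 -1.e+00] F [ 0.3  0.8 -1.7] M [ 0.43 -0.01  0.03] w 0.011484730197418103 gf 59.999526143074036 q [ 0.81  0.23 -0.56 -0.   -0.78  0.65]
```

Gripped at 11.5 mm with 60 N. Now I'll lift slowly through the catches.

Request:
apply_moves --grip '[1,1,1,1,1,1,1,1,1,1]' --xyz '[[0,0,2],[0,0,3],[0,0,3],[0,0,3],[0,0,4],[0,0,6],[0,0,8],[0,0,8],[0,0,3],[0,0,0]]' --delta_rot '[[0,0,0],[0,0,0],[0,0,0],[0,0,0],[0,0,0],[0,0,0],[0,0,0],[0,0,0],[0,0,0],[0,0,0]]'

```text
t: 5.58
ee_pos: [0.4583, 0.2023, 0.1158]
tcp_rot: [-3.136, 0.172, -0.0]
contact_force: [0.1, -0.7, -7.4]
grip_width: 0.0113
grasp_force: 60.0
```

```bash
python3 st.py
```

```text
5.58 pos [0.4583 0.2023 0.1158] yawx -0.1098 z [ 3.e-04  4.e-04 -1.e+00] F [ 0.1 -0.7 -7.4] M [-0.02  0.04  0.02] w 0.011293249711057093 gf 59.997891783714294 q [ 0.81  0.18 -0.52 -0.   -0.87  0.65]
```

Request:
apply_moves --grip '[1,1,1,1,1,1]' --xyz '[[0,0,10],[0,0,15],[0,0,15],[0,0,10],[0,0,0],[0,0,0]]' --delta_rot '[[0,0,0],[0,0,0],[0,0,0],[0,0,0],[0,0,0],[0,0,0]]'

```text
t: 6.32
ee_pos: [0.4579, 0.202, 0.1652]
tcp_rot: [3.137, -0.173, -0.001]
contact_force: [-0.1, -0.1, -7.6]
grip_width: 0.0117
grasp_force: 60.0
```

```bash
python3 st.py
python3 - <<'E'
from h import *
for n in ('top','scene'):
    c=cap(n); X=cloud(c); x,y,z=X[...,0],X[...,1],X[...,2]
    R=(x>.33)&(x<.66)&(y>.1)&(y<.3)
    # carrier / trafo/ relay tops
    for lab,m in (('trafo',R&(z>.13)&(z<.18)&(x<.425)),('relay',R&(z>.13)&(z<.2)&(x>.57)),('bar',R&(z>.185)&(z<.21)&(x>.5)&(x<.575))):
        p=X[m]; print(n,lab,len(p),np.median(p,0) if len(p) else '')
    m=R&(z>.105)&(z<.13); p=X[m]
    if len(p)>20:
        A=np.c_[p[:,:2],np.ones(len(p))]; print('carrier plane',len(p),np.linalg.lstsq(A,p[:,2],rcond=None)[0],p[:,0].min(),p[:,0].max(), cv2.minAreaRect(p[:,:2].astype(np.float32)))
E
```

```text
6.33 pos [0.4579 0.202  0.1652] yawx -0.1099 z [-6.e-04 -2.e-04 -1.e+00] F [-0.1 -0.1 -7.6] M [-0.06  0.04 -0.04] w 0.011652800453592595 gf 59.99796688556671 q [ 0.81  0.12 -0.45 -0.   -1.    0.65]
top trafo 212 [0.3961568  0.20452612 0.15826232]
top relay 122 [0.58917629 0.18309471 0.16199146]
top bar 93 [0.54448585 0.1893566  0.19108734]
carrier plane 594 [0.00316302 0.01377071 0.11509314] 0.3430631805547301 0.6238423379211868 ((0.4837527871131897, 0.19783926010131836), (0.05076329782605171, 0.2805502414703369), 83.76087188720703)
scene trafo 343 [0.39250685 0.21321685 0.15598285]
scene relay 0 
scene bar 0 
carrier plane 462 [ 0.01538162 -0.01448927  0.11753736] 0.34248737990036704 0.4610178649000521 ((0.40140920877456665, 0.20790931582450867), (0.05124055966734886, 0.11448650807142258), 83.841064453125)
```

The unit hangs level, with the carrier centre at (0.484,0.198) and yaw -0.109. It needs to move by about (+28, -389) mm and turn by +0.405.

Request:
apply_moves --grip '[1,1,1,1,1,1,1,1,1,1]' --xyz '[[0,-5,0],[1,-12,0],[2,-20,0],[2,-26,0],[2,-30,0],[2,-30,0],[2,-30,0],[2,-30,0],[2,-30,0],[2,-30,0]]' --delta_rot '[[0,0,0.005],[0,0,0.012],[0,0,0.02],[0,0,0.028],[0,0,0.03],[0,0,0.03],[0,0,0.03],[0,0,0.03],[0,0,0.03],[0,0,0.03]]'

```text
t: 7.68
ee_pos: [0.4748, -0.0425, 0.1656]
tcp_rot: [3.134, 0.214, -0.0]
contact_force: [0.5, -0.0, -7.2]
grip_width: 0.0117
grasp_force: 60.0
```

Request:
apply_moves --grip '[1,1,1,1,1,1,1,1,1,1]' --xyz '[[2,-30,0],[2,-30,0],[2,-30,0],[2,-24,0],[2,-18,0],[1,-10,0],[0,-4,0],[0,0,0],[0,0,0],[0,0,0]]' --delta_rot '[[0,0,0.03],[0,0,0.03],[0,0,0.03],[0,0,0.03],[0,0,0.02],[0,0,0.015],[0,0,0.005],[0,0,0],[0,0,0],[0,0,0]]'

```text
t: 8.93
ee_pos: [0.4863, -0.1864, 0.1656]
tcp_rot: [-3.107, -0.463, -0.0]
contact_force: [0.6, -0.1, -6.9]
grip_width: 0.0111
grasp_force: 60.0
```

```bash
cat > fin.py <<'E'
from h import *
import sys
for n in ('top','scene'):
    c=cap(n); X=cloud(c); x,y,z=X[...,0],X[...,1],X[...,2]
    lo,hi=map(float,sys.argv[1:3])
    m=(x>.33)&(x<.69)&(y>-.3)&(y<-.06)&(z>lo)&(z<hi); p=X[m]
    k,l,st,_=cv2.connectedComponentsWithStats(m.astype(np.uint8))
    A=np.c_[p[:,:2],np.ones(len(p))]; print(n,len(p),'plane',np.linalg.lstsq(A,p[:,2],rcond=None)[0].round(4),'z',np.median(p[:,2]),'rect',cv2.minAreaRect(p[:,:2].astype(np.float32)))
    cv2.imwrite(f'pics/{sys.argv[3]}_{n}.png',c['pixels'][...,::-1])
E
python3 st.py; python3 fin.py .105 .13 over
```

```text
8.93 pos [ 0.4863 -0.1864  0.1656] yawx 0.2958 z [ 2.e-04  0.e+00 -1.e+00] F [ 0.6 -0.1 -6.9] M [-0.04 -0.05 -0.02] w 0.011130572823138535 gf 59.99815285205841 q [ 0.01  0.16 -0.41 -0.   -1.    1.86]
top 279 plane [ 0.005  -0.0093  0.1153] z 0.11926595539006477 rect ((0.42015722393989563, -0.207027405500412), (0.08975963294506073, 0.050939321517944336), 17.21329116821289)
scene 832 plane [ 0.01   -0.0218  0.1123] z 0.12063368707042957 rect ((0.5116450190544128, -0.17742878198623657), (0.27996826171875, 0.054989293217659), 17.065698623657227)
```

Request:
apply_moves --grip '[1,1,1,1,1,1,1]' --xyz '[[0,0,-4],[0,0,-7],[0,0,-6],[0,0,-3],[0,0,0],[0,0,0],[0,0,0]]' --delta_rot '[[0,0,0],[0,0,0],[0,0,0],[0,0,0],[0,0,0],[0,0,0],[0,0,0]]'

```text
t: 9.9
ee_pos: [0.4864, -0.1868, 0.1458]
tcp_rot: [3.107, 0.462, 0.001]
contact_force: [-0.4, 0.1, -6.2]
grip_width: 0.0114
grasp_force: 60.0
```

```bash
python3 st.py; python3 fin.py .085 .11 end
```

```text
9.9 pos [ 0.4864 -0.1868  0.1458] yawx 0.2952 z [ 5.e-04 -0.e+00 -1.e+00] F [-0.4  0.1 -6.2] M [-0.07 -0.01  0.03] w 0.011393088385443333 gf 59.998056292533875 q [ 0.01  0.18 -0.44  0.   -0.96  1.86]
top 261 plane [-0.0051 -0.0015  0.1012] z 0.09937682889543176 rect ((0.41982704401016235, -0.20755408704280853), (0.08886004239320755, 0.05079210177063942), 16.563432693481445)
scene 795 plane [ 0.0098 -0.0241  0.0921] z 0.10077049093617231 rect ((0.5119659900665283, -0.1785430908203125), (0.28101521730422974, 0.058678414672613144), 16.55306625366211)
```

View pics/end_scene.png

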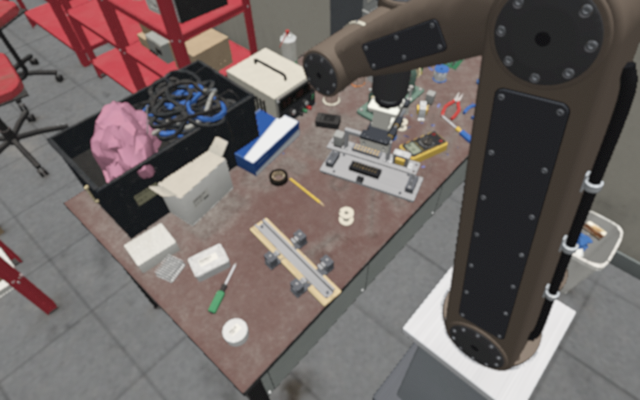

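The scene view shows the rail empty at (295,262). The unit hangs level above the fixture, parallel to it, at (370,150), and the other things on the bench are where they were. I'll hand in.

```bash
python3 -c "
from rig import manip; print(manip.finish_job())"
```

```text
the job is handed in; nothing more can be done
None
```

The unit is off its rail and held level at its balance point, about 35 mm above the pin tips, with its holes over the matching pins to within about 2 mm by camera; the job is handed in, but no verdict was returned.

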